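# Find the heavy side of a centrifuge rotor on its tilted balancing stand

### The arm

A 6-joint arm with a two-finger parallel gripper is mounted at the origin on the work surface. World frame = base frame: x ahead of the robot, y to its left, z up, the work surface at z = 0. Lengths are in m, angles in rad, forces in N, time in s.
With the tool pointing down it reaches from about 0.375 to 0.9 m from the base axis. Payload 3.1 kg.
Tool frame: the origin (TCP) lies at the very end of the fingers, on their centre line; the grasp point (between the pads) lies 19 mm behind it (grasp_offset is the distance from the TCP to the grasp point, in m); z points along the fingers, y is the line along which they close (so a half turn about z gives the same grasp; the last joint's range is limited). The gripper opens to 85 mm and grips with 20 to 120 N. Pads are 22 mm wide; open, the fingers measure 114 mm over their backs; the gripper's body (76 mm by 85 mm) begins 54 mm behind the grasp point. The pads swing forward as they close: fully open they stand 13 mm farther back than shut.
Start: joints at [1.083, 0.527, 1.433, -0, 1.181, -0.178], TCP at [0.19, 0.595, 0.2] pointing down, gripper open.
Joint ranges: [-3.08, 3.08], [-0.75, 2.2], [0.22, 2.44], [-1.43, 4.57], [0, 2.65], [-2.85, 2.85]. Speed limits (rad/s): [2.79, 2.79, 3.14, 3.14, 3.14, 3.14].

### API

Orientations are given as a rotation vector (axis times angle).
In Python, from station import state, snapshot, sign_off, grasp_offset gives the robot as it stands.
- The arm moves only by the shell command python3 -m handwheel 'ROWS' [FORCE]. ROWS is JSON, one flat list of numbers, 7 for each row, row after row: the turn, a rotation vector about the tool's x, y, z in units of pi/2 rad (1.0 is pi/2 rad), then the shift along the tool's x, y, z in units of 0.5 m (1.0 is 0.5 m), then the gripper command: -1 is shut, 1 is fully open, values between are in proportion. A call has 1 to 12 rows; each row is the pose to reach, as a shift and turn from the pose commanded when the call began, along the tool's axes at that moment; what a row does not reach only later rows make up. A row lasts 1/10 s, in which the tool goes at most 50 mm and 8.59 degrees, less where a joint would pass 70% of its speed; a pose out of reach is approached as far as the arm can. A call with a number of a shift or a turn outside -1 to 1 is refused whole. A call with a gripper value outside its range is refused whole. The fingers move at their own pace and stop on an object; FORCE is the grip in N (left out, the last holds). Time passes only in rows, so rows that repeat a pose let the fingers close. It gives the time, the measured TCP pose, the force, the opening and the grip force at its end, in the units of the state.
- state(): the state, without advancing time (a new reading comes with each control period).
- snapshot(name): name is "scene" or "top" or "wrist"; returns a dict with "frame" (384x512x3 uint8, red, green, blue), "fovy" (degrees; the focal length in pixels is half the picture's height over the tangent of half this angle, whatever the lens; pixels are square), "cx", "cy" (the principal point, pixels), "dist" ([k1, k2, p1, p2, k3] as OpenCV has them; the pictures are not rectified), "eye" and "orientation" of the camera in the world. Camera axes: x right, y up, looking along -z (the intrinsics and any distortion apply to the point x, -y, -z); pixel columns grow to the right and rows downward; lengths in m; the calibration is good to about 2 mm. A picture is of the moment at which its call begins. There is no depth.
- sign_off(): hands the job in; it is judged then, once.
The state is a dict: "time_s": time; "qpos": joint angles; "qd": joint speeds; "tau": joint torques, N m; "tool_pos": TCP position; "eef_rot": TCP orientation; "ft_force": force on the tool from outside, world axes, zero at the start; "torque": the same for the moment, N m; "width": finger opening in m; "gripper_force": force on a finger pad.
Only numpy, scipy, OpenCV 4.12 (cv2) and the standard library are available. Lean on these libraries where they do the work, as an engineer would, in place of code of your own. Each camera call takes 0.05 s, during which the arm holds its last target. There are 200 camera calls.

### The job

Pull the long locking pin straight up out of its sleeve on the balancing stand and stand it in the steel cup. Then turn the rotor by its bar knob, feel which side is the heavy one (it cannot be seen), and bring that heavy side to the lowest point of the tilted rotor. Finish while still gripping the knob and holding it there, without knocking the lab ware about.

Things in the scene. Friction and masses are not known exactly. Their poses are not given: they have to be found in the camera images.
- stand: Fixed balancing stand: white base plate 220 (x) x 250 (y) x 12 mm, origin at the centre of its underside, z up. The rotor's bearing axis passes 105 mm above the origin and leans 35 degrees from vertical towards the stand's -x (which faces roughly to the robot's left), so the rotor's lowest point is on the -x side. The pin's sleeve stands at y = +90 mm.
- knob (a point): Grip point of the black bar knob, on the rotor's axis, 50 mm above the rotor's centre; turns with it. z axis = rotor axis, up out of the knob; x = along the bar. Bar 50 mm long, 20 mm thick, 44 mm tall: its top is 19 mm above this point, its foot 25 mm below, on a hub 54 mm across and 8 mm thick. Grip it across its thickness, along the tilted axis.
- rotor (a joint): Angle of the rotor about its leaning axis (rad), positive = anticlockwise seen from above the knob. About 0 at the start, the bar then lying along the steepest slope; once the pin is out it turns more than a full turn either way. The bearing drags with a steady 0.20 N m, so the rotor stays where it is left.
- rotor_centre (a point): Centre of the rotor, a closed aluminium drum 140 mm across, 38 mm thick, with four pairs of lugs reaching 100 mm out; the pin between one pair locks it. A hidden heavy spot (at an unknown angle, at the start over 0.75 rad from lowest) pulls towards lowest with 0.16 N m (0.14-0.19) x sine of its angle from there: raising it takes up to 0.36 N m in all, lowering it from 0.04.
- pin_grip (a point): Middle of the locking pin's round black grip, 16 mm across and 48 mm tall, 158 mm above the pin's foot; z axis along the pin, up. Below it the pin is a steel rod 8 mm across. The pin is 180 mm long, weighs 90 g, and stands loose at the start in its upright sleeve (11 mm bore, 47 mm deep, mouth 62 mm above the table).
- pin_tip (a point): Foot (lower end) of the locking pin.
- cup: Open steel cup, fixed to the table, outside 64 mm across at the rim, 75 mm tall, walls 4 mm, floor 5 mm thick, origin at the centre of its underside. The pin is to stand in it, foot on its floor; it may lean on the rim.
- tip_box: Bystander: grey pipette-tip box, 85 x 120 x 55 mm tall, origin at the centre of its underside. Not to be knocked over or shoved away.
- reagent: Bystander: amber glass reagent bottle, 68 mm across, 150 mm tall, origin at the centre of its underside. Not to be knocked over or shoved away.
- jar: Bystander: white jar with screw cap, 64 mm across, 85 mm tall, origin at the centre of its underside. Not to be knocked over or shoved away.
- beaker: Bystander: clear glass beaker, 72 mm across, 100 mm tall, origin at the centre of its underside. Not to be knocked over or shoved away.

How it is judged:
On the way, in this order (a step that is already met when the one before it is completed fails the run):
1. the locking pin is drawn clear of its sleeve (height (world z) of pin_tip above 0.075 m), for 0.1 s.
2. the pin stands in the steel cup, let go (horizontal distance between pin_tip and cup below 0.03 m and height (world z) of pin_tip below 0.03 m and contact force between the fingers and pin below 0.1 N), for 0.2 s.
3. the gripper turns the rotor by at least 0.4 rad from where it was locked ((value of joint rotor above 0.4 rad or value of joint rotor below -0.4 rad) and contact force between the fingers and rotor above 1 N), for 0.1 s.
At the end, for the whole second after the job is handed in: The hidden heavy spot is within 20 degrees of the rotor's lowest point, the rotor is still (under 0.05 rad/s), the fingers grip the rotor with more than 3 N, and the pin stands in the steel cup (foot within 30 mm of the cup's axis and below 30 mm height), not touched by the fingers (all of step 2 and y of slug in the frame of stand between -0.0164 and 0.0164 m and x of slug in the frame of stand below 0 m and contact force between the fingers and rotor above 3 N and velocity of joint rotor between -0.05 and 0.05 rad/s and contact force between pin and rotor below 0.1 N); the arm keeps its last pose, push and grip.
It fails at once if the tip box is shoved more than 40 mm or tipped over (distance of tip_box from where it was at the start of the episode above 0.04 m or angle between tip_box's own z axis and vertical above 0.6 rad).
It fails at once if the reagent is shoved more than 40 mm or tipped over (distance of reagent from where it was at the start of the episode above 0.04 m or angle between reagent's own z axis and vertical above 0.6 rad).
It fails at once if the jar is shoved more than 40 mm or tipped over (distance of jar from where it was at the start of the episode above 0.04 m or angle between jar's own z axis and vertical above 0.6 rad).
It fails at once if the beaker is shoved more than 40 mm or tipped over (distance of beaker from where it was at the start of the episode above 0.04 m or angle between beaker's own z axis and vertical above 0.6 rad).
It also fails if it takes over 72 s, if anything falls off the work surface, if the arm or the gripper's body presses on something with over 40 N, if the wrist force passes 120 N, or if a joint passes its speed limit or range.

## Working session

There is one attempt and no reset: what is moved stays moved. The work goes in short steps, Python scripts to look and compute and a shell command to move; the robot and the scene stay as the last step left them, time stands still between calls to the robot, and variables do not carry over. Pictures are saved under pics/ and viewed, at most 13 in all, crops included, and the job is handed in when it is done.

```bash
ls; mkdir -p pics; cat > h.py <<'E'
import numpy as np, cv2
from scipy.spatial.transform import Rotation as R
from station import state, snapshot, sign_off, grasp_offset
def K(s):
    f=s["frame"].shape[0]/2/np.tan(np.radians(s["fovy"])/2)
    return np.array([[f,0,s["cx"]],[0,f,s["cy"]],[0,0,1.]])
def rot(s):
    o=np.array(s["orientation"],float)
    return o if o.shape==(3,3) else R.from_rotvec(o).as_matrix()
def ray(s,px):
    u=cv2.undistortPoints(np.array(px,float).reshape(-1,1,2),K(s),np.array(s["dist"],float)).reshape(-1,2)
    d=np.c_[u[:,0],-u[:,1],-np.ones(len(u))]@rot(s).T
    return np.array(s["eye"]),d
def onz(s,px,z):
    e,d=ray(s,px); return e+d*((z-e[2])/d[:,2])[:,None]
def proj(s,P):
    c=(np.atleast_2d(P)-np.array(s["eye"]))@rot(s)*[1,-1,-1]
    return cv2.projectPoints(c,np.zeros(3),np.zeros(3),K(s),np.array(s["dist"],float))[0].reshape(-1,2)
def tri(s1,p1,s2,p2):
    (a,d),(b,e)=ray(s1,p1),ray(s2,p2)
    d=d[0]/np.linalg.norm(d[0]);e=e[0]/np.linalg.norm(e[0])
    t=np.linalg.lstsq(np.c_[d,-e],b-a,rcond=None)[0]
    p,q=a+d*t[0],b+e*t[1]; return (p+q)/2,np.linalg.norm(p-q)
E
python3 - <<'E'
from h import *
import pickle
S={n:snapshot(n) for n in("scene","top","wrist")}
pickle.dump(S,open("s0.pkl","wb"))
for n in S:
    print(n,{k:S[n][k] for k in S[n] if k!="frame"}); 
    if n!="wrist": cv2.imwrite(f"pics/{n}0.png",cv2.resize(S[n]["frame"][:,:,::-1],(800,600),interpolation=cv2.INTER_CUBIC))
print(state(),grasp_offset if not callable(grasp_offset) else grasp_offset())
E
```

```text
pics
scene {'fovy': 53.260540518034865, 'cx': 248.08457426481465, 'cy': 192.35620056588735, 'dist': array([-0.02992161,  0.        ,  0.        ,  0.        ,  0.        ]), 'eye': array([ 1.07824063, -0.85927421,  0.82461326]), 'orientation': array([0.89455729, 0.22713   , 0.50478769])}
top {'fovy': 57.607283259763086, 'cx': 250.6464970157304, 'cy': 194.09891539260252, 'dist': array([-0.09223265,  0.        ,  0.        ,  0.        ,  0.        ]), 'eye': array([ 0.41975123, -0.08315951,  0.97191035]), 'orientation': array([ 0.18561492, -0.17072487, -1.46592232])}
wrist {'fovy': 61.20190205892445, 'cx': 251.48321629558123, 'cy': 196.54239054669952, 'dist': array([0.00231348, 0.        , 0.        , 0.        , 0.        ]), 'eye': array([0.11238711, 0.62144818, 0.37289539]), 'orientation': array([-0.28214364, -0.2036415 ,  1.24995616])}
{'time_s': 0.15, 'qpos': array([ 1.08347881e+00,  5.28252931e-01,  1.43360611e+00,  1.82063888e-05,
        1.18142498e+00, -1.78506835e-01]), 'qd': array([-0.00084058, -0.00320326, -0.00460167,  0.00081324,  0.00122188,
       -0.00083158]), 'tau': array([ 8.38045271e-04, -4.42745268e+01, -1.78276545e+01, -2.13221047e-04,
        5.61763445e-03, -4.49128478e-06]), 'tool_pos': array([0.18963657, 0.5949013 , 0.19925888]), 'eef_rot': array([-4.83076652e-01, -3.10365309e+00,  2.50183484e-03]), 'ft_force': array([0.20432014, 0.90284708, 0.99371637]), 'torque': array([0.00915531, 0.00435549, 0.01254201]), 'gripper_force': 0.0, 'width': 0.08518985032632147} 0.0187
```

View pics/scene0.png

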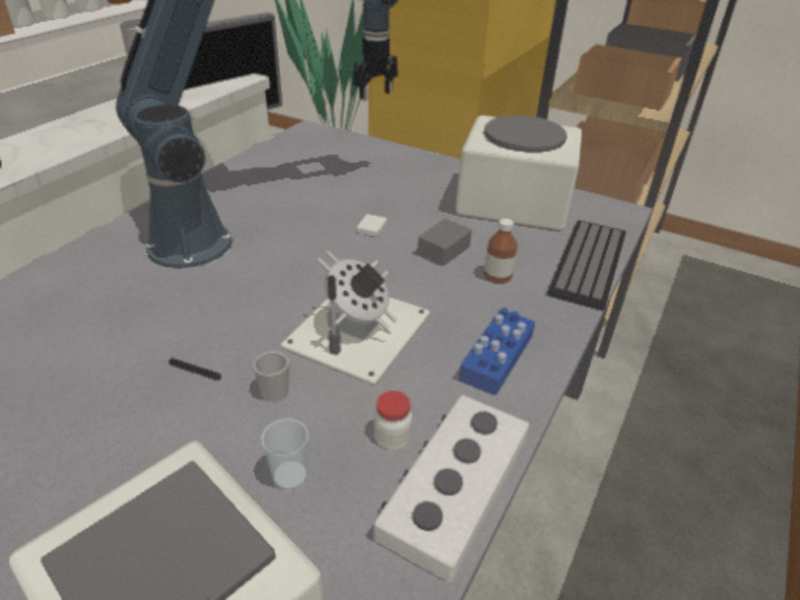

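View pics/top0.png

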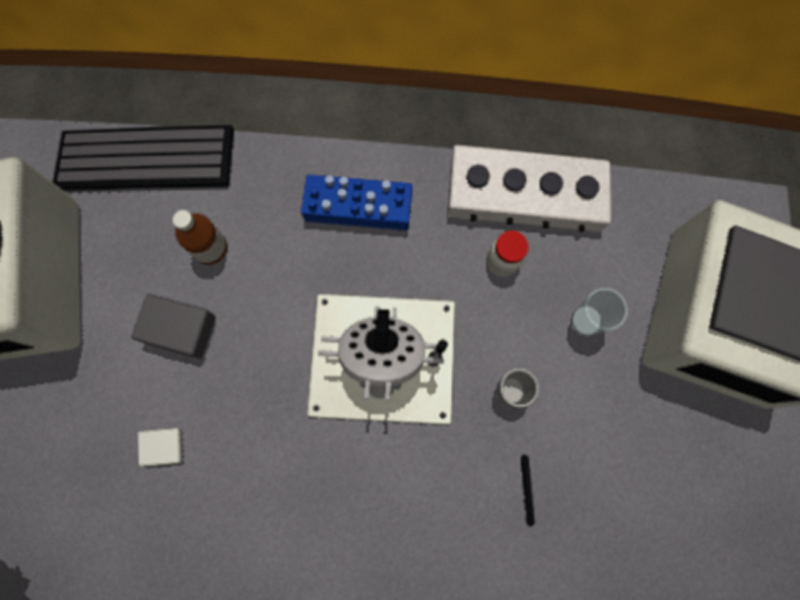

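The scene view shows the stand plate around (355,335), pin grip (332,288), sleeve (335,340), knob (368,280), cup rim (270,365), reagent (500,255), jar (393,420) and beaker (287,455). In the top view the plate spans (317,295)-(455,422), with the knob at (382,325), pin grip at (441,347) and cup rim at (519,387).

```bash
python3 - <<'E'
from h import *
import pickle
S=pickle.load(open("s0.pkl","rb")); s,t=S["scene"],S["top"]
k=512/800
print("tcp",proj(s,[.19,.595,.2])/k,"base",proj(s,[0,0,0])/k,proj(t,[0,0,0])/k)
T=lambda *p:np.array(p,float)*k
print("plate top",onz(t,T(318,295,455,298,451,422,308,418).reshape(-1,2),.012).round(3).tolist())
print("plate scene",onz(s,T(284,335,374,377,429,313).reshape(-1,2),.012).round(3).tolist())
print("cup rim top",onz(t,T(519,387),.075),"scene",onz(s,T(272,365),.075))
print("jar",onz(t,T(512,246),.085),"bottle",onz(t,T(183,219),.15),"beaker",onz(t,T(606,309),.1),"box",onz(t,T(178,322),.055))
print("pin",tri(s,T(332,288),t,T(441,347))); print("knob",tri(s,T(368,278),t,T(382,322)))
f=s["frame"];a=f[130:250,170:290];g=t["frame"][180:275,190:310]
cv2.imwrite("pics/crop.png",np.hstack([cv2.resize(a,(400,400),interpolation=2),cv2.resize(g,(400,400*95//120),interpolation=2) if 0 else cv2.copyMakeBorder(cv2.resize(g,(400,316),interpolation=2),0,84,0,0,0)])[:,:,::-1])
E
```

```text
tcp [[375.55157079 111.09045298]] base [[189.27624026 244.10451018]] [[315.54159863 680.11432066]]
plate top [[0.646, 0.072, 0.012], [0.665, -0.176, 0.012], [0.444, -0.185, 0.012], [0.426, 0.061, 0.012]]
plate scene [[0.434, -0.161, 0.012], [0.655, -0.166, 0.012], [0.655, 0.062, 0.012]]
cup rim top [[ 0.5089319  -0.28602515  0.075     ]] scene [[ 0.51687856 -0.2905804   0.075     ]]
jar [[ 0.74775885 -0.26074831  0.085     ]] bottle [[0.71870902 0.28682136 0.15      ]] beaker [[ 0.6483117  -0.42032715  0.1       ]] box [[0.56409472 0.30220595 0.055     ]]
pin (array([ 0.54901913, -0.14497712,  0.16747688]), np.float64(0.0024309330300970023))
knob (array([ 0.57769448, -0.05640603,  0.14852984]), np.float64(0.008168865946342713))
```

View pics/crop.png

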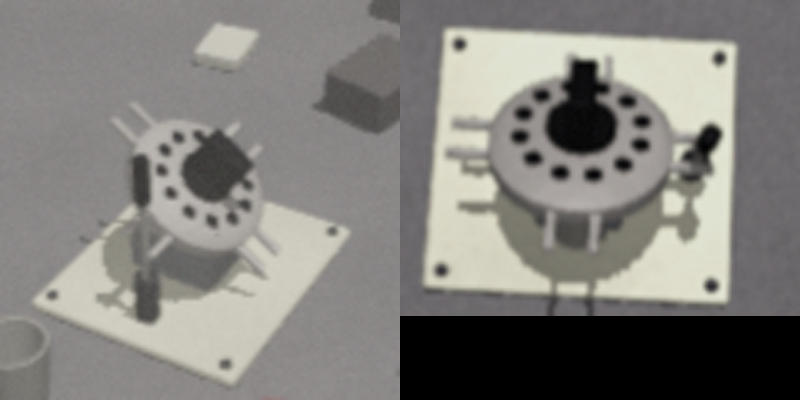

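The top crop shows the sleeve and pin on the world −y side of the drum, with the bar lying along x. So stand −x is world +x, which agrees with the plate (0.22 × 0.25 m), the pin height (0.167) and the knob height (0.148). Next I compute the first move.

```bash
cat >> h.py <<'E'
def Rdes(z,y):
    z=np.array(z,float);z/=np.linalg.norm(z);y=np.array(y,float);y-=z*(y@z);y/=np.linalg.norm(y)
    return np.c_[np.cross(y,z),y,z]
def plan(pos,Rd=None):
    st=state();C=R.from_rotvec(st["eef_rot"]).as_matrix()
    if Rd is None: Rd=C
    rv=R.from_matrix(C.T@Rd).as_rotvec();d=C.T@(np.array(pos)-st["tool_pos"])
    print("turn",(rv/(np.pi/2)).round(4),"shift",(d/.5).round(4),"rows>=",max(np.degrees(np.linalg.norm(rv))/8.59,np.linalg.norm(d)/.05).round(1))
def show():
    st=state();C=R.from_rotvec(st["eef_rot"]).as_matrix()
    print("t",round(st["time_s"],2),"tcp",st["tool_pos"].round(4),"y",C[:,1].round(3),"z",C[:,2].round(3),"q",st["qpos"].round(3),"F",st["ft_force"].round(1),"M",st["torque"].round(2),"w",round(st["width"],4),"g",round(st["gripper_force"],1))
th=.055
sx=np.array([-np.cos(th),-np.sin(th),0]); sy=np.array([np.sin(th),-np.cos(th),0])
O=np.array([.546,-.057,0]); ax=-np.sin(np.radians(35))*sx+np.cos(np.radians(35))*np.array([0,0,1])
KN=O+[0,0,.105]+.05*ax; PIN=np.array([.549,-.146]); CUP=np.array([.513,-.288])
E
python3 - <<'E'
from h import *
show(); print(KN,ax)
for s in(1,-1): plan([*PIN,.28],Rdes([0,0,-1],s*sx))
E
```

```text
t 0.15 tcp [0.1896 0.5949 0.1993] y [ 0.304  0.953 -0.002] z [-0.001 -0.001 -1.   ] q [ 1.083  0.528  1.434  0.     1.181 -0.179] F [0.2 0.9 1. ] M [0.01 0.   0.01] w 0.0852 g 0.0
[ 0.57463546 -0.05542346  0.1459576 ] [0.57270912 0.0315308  0.81915204]
turn [-5.0000e-04 -1.2000e-03 -1.2316e+00] shift [-1.135  -1.1935 -0.1599] rows>= 16.5
turn [-1.000e-03  5.000e-04  7.684e-01] shift [-1.135  -1.1935 -0.1599] rows>= 16.5
```

```bash
python3 -m handwheel '[0,0,0.38,-0.3,-0.3,-0.2,1, 0,0,0.768,-0.6,-0.6,-0.2,1, 0,0,0.768,-0.6,-0.6,-0.2,1, 0,0,0.768,-0.6,-0.6,-0.2,1, 0,0,0.768,-0.6,-0.6,-0.2,1, 0,0,0.768,-0.6,-0.6,-0.2,1, 0,0,0.768,-0.6,-0.6,-0.2,1, 0,0,0.768,-0.6,-0.6,-0.2,1, 0,0,0.768,-0.6,-0.6,-0.2,1, 0,0,0.768,-0.6,-0.6,-0.2,1, 0,0,0.768,-0.6,-0.6,-0.2,1]'; python3 - <<'E'
from h import *
show(); plan([*PIN,.28],Rdes([0,0,-1],-sx))
E
```

```text
time_s: 1.25
tool_pos: [0.3846, 0.2179, 0.2999]
eef_rot: [-2.161, -2.279, 0.0]
ft_force: [0.4, 1.3, 1.0]
width: 0.0855
gripper_force: 0.0
t 1.25 tcp [0.3846 0.2179 0.2999] y [ 0.999  0.053 -0.   ] z [-0.  0. -1.] q [2.610e-01 1.520e-01 1.726e+00 1.000e-03 1.263e+00 2.080e-01] F [0.4 1.3 1. ] M [ 0.01 -0.01  0.01] w 0.0855 g 0.0
turn [-0.0003 -0.0003 -0.0011] shift [-0.7443  0.2897  0.0394] rows>= 8.0
```

```bash
python3 -m handwheel '[0,0,0,-0.744,0.29,0.04,1, 0,0,0,-0.744,0.29,0.04,1, 0,0,0,-0.744,0.29,0.04,1, 0,0,0,-0.744,0.29,0.04,1, 0,0,0,-0.744,0.29,0.04,1, 0,0,0,-0.744,0.29,0.04,1, 0,0,0,-0.744,0.29,0.04,1, 0,0,0,-0.744,0.29,0.04,1, 0,0,0,-0.744,0.29,0.04,1, 0,0,0,-0.744,0.29,0.04,1, 0,0,0,-0.744,0.29,0.04,1]'; python3 - <<'E'
from h import *
import pickle
show(); s=snapshot("wrist"); pickle.dump(s,open("w1.pkl","wb"))
print(s["eye"],"pred pin top",proj(s,[*PIN,.197]),"knob",proj(s,KN),"cup",proj(s,[*CUP,.075]))
cv2.imwrite("pics/w1.png",cv2.resize(s["frame"][:,:,::-1],(800,600),interpolation=2))
E
```

```text
time_s: 2.35
tool_pos: [0.5493, -0.1426, 0.2794]
eef_rot: [-2.155, -2.283, 0.0]
ft_force: [-0.1, 0.3, -1.1]
width: 0.0854
gripper_force: 0.0
t 2.35 tcp [ 0.5493 -0.1426  0.2794] y [ 0.998  0.058 -0.002] z [-0.002  0.002 -1.   ] q [-4.510e-01  3.670e-01  1.477e+00  1.000e-03  1.300e+00 -5.090e-01] F [-0.1  0.3 -1.1] M [ 0.05 -0.02  0.  ] w 0.0854 g 0.0
[ 0.54593568 -0.05939072  0.45323417] pred pin top [[249.60140221 197.31387949]] knob [[284.20992181  84.86503949]] cup [[217.18993928 267.61793827]]
```

View pics/w1.png

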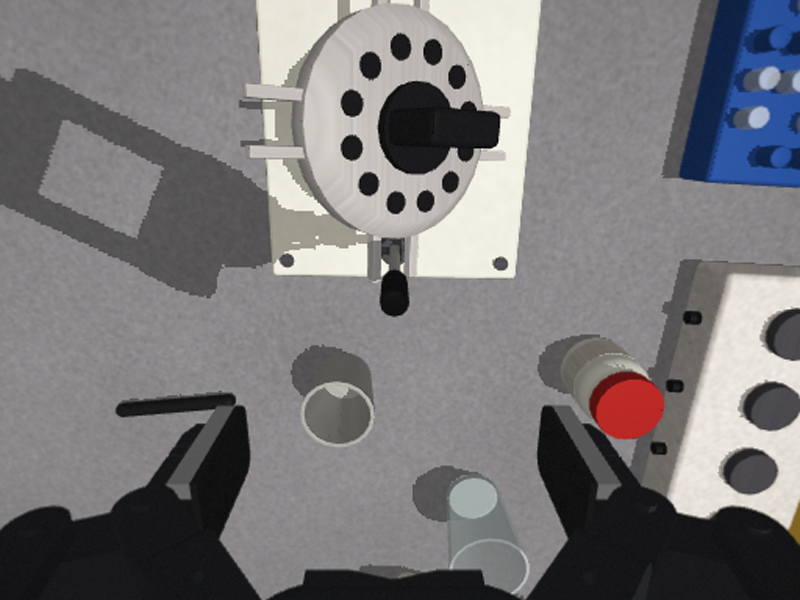

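Wrist view: the pin's grip top is at (395,302), sleeve below it at (390,247), cup rim centre at (338,413), and the bar lies between the open hub (415,128) and its end at (498,128).

```bash
python3 - <<'E'
from h import *
import pickle
s=pickle.load(open("w1.pkl","rb")); k=.64
f=lambda *p:np.array(p)*k
print("pin",onz(s,f(395,302),.197),"cup",onz(s,f(338,413),.075),"plate",onz(s,np.array([[287,260],[501,264]])*k,.012))
print("knob top mid proj",proj(s,[KN+.019*ax,KN+.019*ax+.025*np.cross(sy,ax),KN+.019*ax-.025*np.cross(sy,ax),KN-.02*ax])/k)
p=onz(s,f(395,302),.197)[0]; 
plan([p[0],p[1],.155],Rdes([0,0,-1],-sx))
E
```

```text
pin [[ 0.55145362 -0.1423191   0.197     ]] cup [[ 0.51173397 -0.28310492  0.075     ]] plate [[ 0.45718452 -0.16851584  0.012     ]
 [ 0.64771427 -0.16117902  0.012     ]]
knob top mid proj [[466.83006237 132.41768719]
 [430.98968734 132.09652133]
 [499.30966396 132.70524332]
 [422.50056251 132.77456949]]
turn [-0.0008 -0.0008  0.0021] shift [-2.000e-04  4.500e-03  2.494e-01] rows>= 2.5
```

```bash
python3 -m handwheel '[0,0,0.002,0,0.004,0.08,1, 0,0,0.002,0,0.004,0.16,1, 0,0,0.002,0,0.004,0.22,1, 0,0,0.002,0,0.004,0.25,1, 0,0,0.002,0,0.004,0.25,-1, 0,0,0.002,0,0.004,0.25,-1, 0,0,0.002,0,0.004,0.25,-1, 0,0,0.002,0,0.004,0.25,-1, 0,0,0.002,0,0.004,0.25,-1, 0,0,0.002,0,0.004,0.25,-1, 0,0,0.002,0,0.004,0.25,-1, 0,0,0.002,0,0.004,0.25,-1]' 50; python3 -c "
from h import *
show()"
```

```text
time_s: 3.6
tool_pos: [0.5529, -0.1454, 0.1563]
eef_rot: [2.161, 2.277, 0.001]
ft_force: [-0.8, -0.0, 5.2]
width: 0.0126
gripper_force: 48.9
t 3.6 tcp [ 0.5529 -0.1454  0.1563] y [0.999 0.052 0.002] z [ 0.002 -0.001 -1.   ] q [-0.453  0.51   1.615 -0.     1.014 -0.505] F [-0.8 -0.   5.2] M [-0.01  0.14  0.02] w 0.0126 g 48.9
```

```bash
python3 -m handwheel '[0,0,0,0,0,-0.03,-1, 0,0,0,0,0,-0.06,-1, 0,0,0,0,0,-0.12,-1, 0,0,0,0,0,-0.18,-1, 0,0,0,0,0,-0.24,-1, 0,0,0,0,0,-0.29,-1, 0,0,0,0,0,-0.29,-1, 0,0,0,0,0,-0.29,-1]'; python3 - <<'E'
from h import *
show(); s=snapshot("wrist"); t=snapshot("scene")
cv2.imwrite("pics/w2.png",np.hstack([cv2.resize(s["frame"],(400,300)),t["frame"][100:300,150:350].repeat(2,0).repeat(2,1)[:300]])[:,:,::-1])
plan([.512,-.285,.31],Rdes([0,0,-1],-sx))
E
```

```text
time_s: 4.4
tool_pos: [0.5516, -0.1447, 0.2996]
eef_rot: [-2.162, -2.278, 0.0]
ft_force: [-0.6, -0.0, -1.8]
width: 0.0123
gripper_force: 49.0
t 4.4 tcp [ 0.5516 -0.1447  0.2996] y [ 0.999  0.052 -0.   ] z [-0.  0. -1.] q [-0.452  0.353  1.443  0.     1.347 -0.505] F [-0.6 -0.  -1.8] M [0.   0.01 0.03] w 0.0123 g 49.0
turn [-0.0022 -0.0012 -0.0017] shift [-0.277  -0.0922 -0.0241] rows>= 2.9
```

View pics/w2.png

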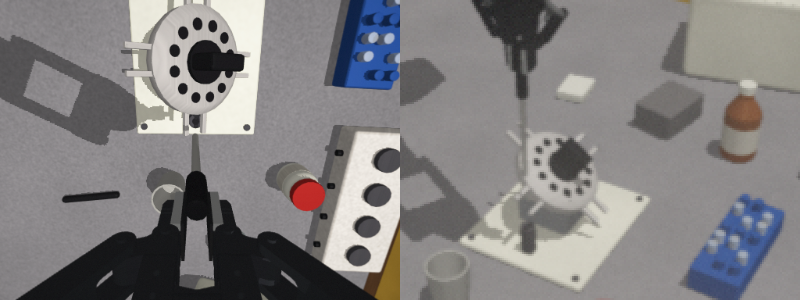

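The pin is held upright and its foot is clear of the sleeve and lugs, just over the drum in the scene crop at (522,130). Next: over to the cup and down.

```bash
python3 -m handwheel '[0,0,0,-0.06,-0.02,0,-1, 0,0,0,-0.12,-0.04,0,-1, 0,0,0,-0.18,-0.06,0,-1, 0,0,0,-0.24,-0.08,0,-1, 0,0,0,-0.277,-0.082,0,-1, 0,0,0,-0.277,-0.082,0,-1, 0,0,0,-0.277,-0.082,0.08,-1, 0,0,0,-0.277,-0.082,0.16,-1, 0,0,0,-0.277,-0.082,0.16,-1]'; python3 - <<'E'
from h import *
show(); s=snapshot("wrist"); t=snapshot("scene"); u=snapshot("top")
p=state()["tool_pos"]; 
print(proj(t,[p[0],p[1],p[2]-.141]),proj(u,[p[0],p[1],p[2]-.141]))
a=cv2.resize(t["frame"][200:300,120:220],(400,400),interpolation=2); b=cv2.resize(u["frame"][200:300,280:380],(400,400),interpolation=2)
cv2.imwrite("pics/w3.png",np.hstack([a,b])[:,:,::-1])
E
```

```text
time_s: 5.4
tool_pos: [0.5148, -0.2807, 0.214]
eef_rot: [-2.151, -2.269, 0.0]
ft_force: [-0.8, 0.8, 0.0]
width: 0.0127
gripper_force: 49.0
t 5.4 tcp [ 0.5148 -0.2807  0.214 ] y [ 0.999  0.053 -0.011] z [-0.011  0.01  -1.   ] q [-6.900e-01  4.660e-01  1.505e+00  1.000e-03  1.186e+00 -7.440e-01] F [-0.8  0.8  0. ] M [ 0.06  0.01 -0.02] w 0.0127 g 49.0
[[175.91326484 231.41519197]] [[332.43612853 243.33627619]]
```

View pics/w3.png

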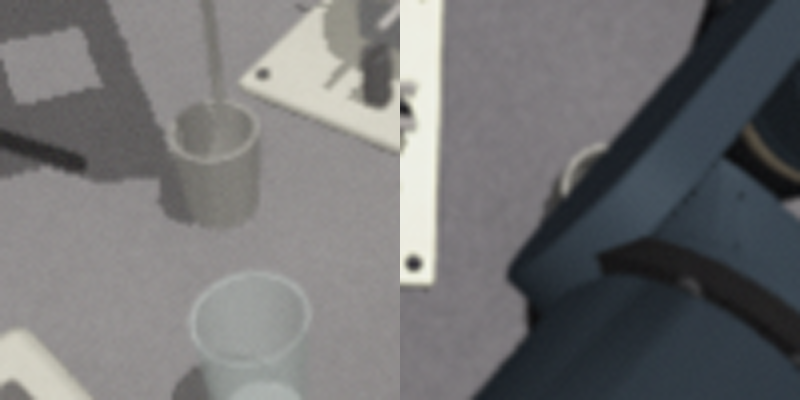

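The rod's foot is just inside the cup mouth (rod at (217,105), rim centre (213,132) in the left crop). Lowering it to the floor now.

```bash
python3 -m handwheel '[0,0,0,0.004,0,0.04,-1, 0,0,0,0.006,-0.003,0.07,-1, 0,0,0,0.006,-0.003,0.1,-1, 0,0,0,0.006,-0.003,0.122,-1, 0,0,0,0.006,-0.003,0.122,-1,0,0,0,0.006,-0.003,0.122,-1]'; python3 -c "
from h import *
show()"
```

```text
time_s: 6.15
tool_pos: [0.5176, -0.2829, 0.1603]
eef_rot: [2.161, 2.277, 0.0]
ft_force: [0.1, 0.5, -1.3]
width: 0.0126
gripper_force: 49.0
t 6.15 tcp [ 0.5176 -0.2829  0.1603] y [0.999 0.053 0.002] z [ 0.002 -0.001 -1.   ] q [-0.69   0.527  1.565  0.     1.047 -0.742] F [ 0.1  0.5 -1.3] M [ 0.02 -0.01  0.08] w 0.0126 g 49.0
```

```bash
python3 -m handwheel '[0,0,0,0,-0.01,0.008,-1, 0,0,0,0,-0.01,0.016,-1, 0,0,0,0,-0.01,0.022,-1, 0,0,0,0,-0.01,0.022,-1, 0,0,0,0,-0.01,0.022,-1]'; python3 -c "
from h import *
show()"
```

```text
time_s: 6.65
tool_pos: [0.5117, -0.2827, 0.1479]
eef_rot: [-2.162, -2.279, 0.0]
ft_force: [0.7, 0.2, -1.6]
width: 0.0126
gripper_force: 49.0
t 6.65 tcp [ 0.5117 -0.2827  0.1479] y [ 0.999  0.052 -0.   ] z [-0.  0. -1.] q [-0.696  0.538  1.588 -0.     1.016 -0.748] F [ 0.7  0.2 -1.6] M [-0.02  0.04 -0.06] w 0.0126 g 49.0
```

```bash
python3 -m handwheel '[0,0.05,0,-0.023,0,0.001,-1, 0,0.1,0,-0.045,0,0.004,-1, 0,0.155,0,-0.069,0,0.01,-1, 0,0.155,0,-0.069,0,0.01,-1, 0,0.155,0,-0.069,0,0.01,-1]'; python3 -c "
from h import *
show()"
```

```text
time_s: 7.15
tool_pos: [0.5139, -0.3185, 0.1432]
eef_rot: [-2.037, -2.143, -0.249]
ft_force: [0.7, -0.8, 2.8]
width: 0.0126
gripper_force: 49.4
t 7.15 tcp [ 0.5139 -0.3185  0.1432] y [0.999 0.051 0.001] z [-0.011  0.239 -0.971] q [-0.825  0.639  1.421  0.162  1.272 -0.939] F [ 0.7 -0.8  2.8] M [-0.09 -0.11 -0.01] w 0.0126 g 49.4
```

Touching the floor lightly. I open the fingers and back off along the tool axis.

```bash
python3 -m handwheel '[0,0,0,0,0,0,0.2, 0,0,0,0,0,0,1, 0,0,0,0,0,0,1, 0,0,0,0,0,0,1, 0,0,0,0,0,0,1, 0,0,0,0,0,0,1, 0,0,0,0,0,-0.06,1, 0,0,0,0,0,-0.12,1, 0,0,0,0.04,0,-0.2,1, 0,0,0,0.08,0,-0.28,1, 0,0,0,0.1,0,-0.32,1, 0,0,0,0.1,0,-0.32,1]'; python3 - <<'E'
from h import *
show(); s=snapshot("wrist"); t=snapshot("scene")
a=cv2.resize(t["frame"][180:300,120:240],(400,400),interpolation=2); b=cv2.resize(s["frame"],(400,300))
cv2.imwrite("pics/w4.png",np.hstack([a,cv2.copyMakeBorder(b,0,100,0,0,0)])[:,:,::-1])
for d in (1,-1): plan(KN-(-ax)*.15,Rdes(-ax,d*sy))
E
```

```text
time_s: 8.35
tool_pos: [0.5145, -0.3079, 0.3148]
eef_rot: [-2.038, -2.151, -0.249]
ft_force: [0.1, -0.5, 0.3]
width: 0.0856
gripper_force: 0.0
t 8.35 tcp [ 0.5145 -0.3079  0.3148] y [0.999 0.053 0.006] z [-0.007  0.235 -0.972] q [-0.813  0.462  1.246  0.157  1.611 -0.875] F [ 0.1 -0.5  0.3] M [-0.12  0.01  0.  ] w 0.0856 g 0.0
turn [ 0.1872 -0.4249  1.0065] shift [0.4619 0.3221 0.1996] rows>= 11.6
turn [ 0.4166  0.1835 -0.9158] shift [0.4619 0.3221 0.1996] rows>= 10.7
```

View pics/w4.png

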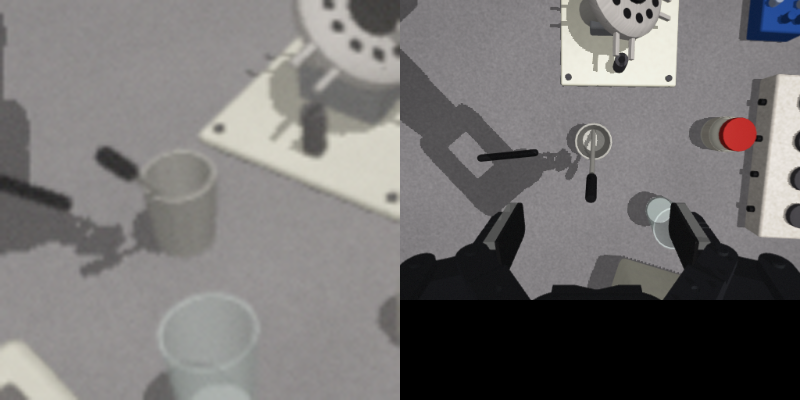

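The pin stands in the cup, leaning away from the stand on the −y rim (grip at (117,162) left crop, (591,187) right crop). Now I go above the knob along the tilted axis.

```bash
python3 -m handwheel '[0.18,-0.42,1.0,0.46,0.32,0.0,1, 0.187,-0.425,1.0,0.46,0.32,0.1,1, 0.187,-0.425,1.0,0.46,0.32,0.2,1, 0.187,-0.425,1.0,0.46,0.32,0.2,1, 0.187,-0.425,1.0,0.46,0.32,0.2,1, 0.187,-0.425,1.0,0.46,0.32,0.2,1, 0.187,-0.425,1.0,0.46,0.32,0.2,1, 0.187,-0.425,1.0,0.46,0.32,0.2,1, 0.187,-0.425,1.0,0.46,0.32,0.2,1, 0.187,-0.425,1.0,0.46,0.32,0.2,1, 0.187,-0.425,1.0,0.46,0.32,0.2,1, 0.187,-0.425,1.0,0.46,0.32,0.2,1]' ; python3 - <<'E'
from h import *
import pickle
show(); plan(KN+ax*.15,Rdes(-ax,sy)); s=snapshot("wrist"); pickle.dump(s,open("w5.pkl","wb"))
cv2.imwrite("pics/w5.png",s["frame"][:,:,::-1])
u=np.cross(sy,ax)
print(s["eye"],proj(s,[KN+.019*ax+a*.025*u+b*.01*sy for a in(-1,1) for b in(-1,1)]).round(1).tolist())
E
```

```text
time_s: 9.65
tool_pos: [0.659, -0.0514, 0.2655]
eef_rot: [2.976, 0.091, -0.95]
ft_force: [0.6, 0.5, 0.7]
width: 0.0852
gripper_force: 0.0
t 9.65 tcp [ 0.659  -0.0514  0.2655] y [ 0.06  -0.998 -0.002] z [-0.578 -0.034 -0.815] q [-0.179  0.876  0.704 -0.164  2.16   1.282] F [0.6 0.5 0.7] M [ 0.03 -0.24 -0.05] w 0.0852 g 0.0
turn [0.0011 0.0045 0.0034] shift [-0.0013 -0.0013 -0.0072] rows>= 0.1
[ 0.82755469 -0.0401199   0.35941772] [[241.5, 152.5], [262.8, 152.6], [241.8, 202.6], [262.0, 202.7]]
```

View pics/w5.png

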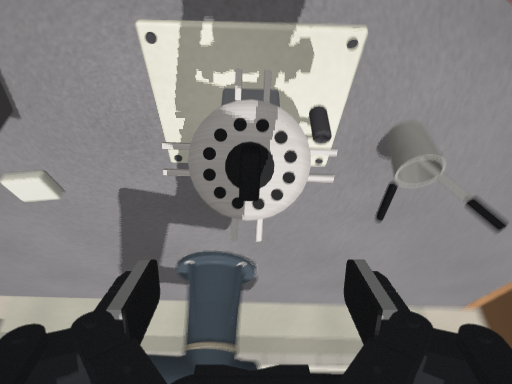

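The tilted wrist view shows the bar top at about (250,150-200), drum hole ring centred at about (249,165), and the cup with the leaning pin at right. I compare the ring centre with the prediction.

```bash
python3 - <<'E'
from h import *
import pickle
s=pickle.load(open("w5.pkl","rb"))
g=cv2.cvtColor(s["frame"],cv2.COLOR_RGB2GRAY)[110:220,185:315]
n,l,st,c=cv2.connectedComponentsWithStats((g<60).astype(np.uint8))
P=np.array([c[i]+[185,110] for i in range(1,n) if 40<st[i,4]<200]);print(len(P),P.round(0).tolist())
A=KN-.031*ax; e,d=ray(s,P); X=e+d*((ax@(A-e))/(d@ax))[:,None]; 
if len(X)>2:
    rel=X-A; u=np.cross(sy,ax); q=np.c_[rel@u,rel@sy]
    M=np.c_[2*q,np.ones(len(q))];r=np.linalg.lstsq(M,(q**2).sum(1),rcond=None)[0]
    print("offset along (u,sy) mm",r[:2]*1e3,"radius",np.sqrt(r[2]+r[:2]@r[:2]),"u",u)
    c=r[0]*u+r[1]*sy+KN; print("KN corrected",c); plan(c+ax*.0113,Rdes(-ax,sy))
E
```

```text
11 [[312.0, 122.0], [240.0, 124.0], [262.0, 125.0], [220.0, 135.0], [281.0, 137.0], [209.0, 153.0], [290.0, 157.0], [209.0, 174.0], [288.0, 177.0], [220.0, 192.0], [277.0, 194.0]]
offset along (u,sy) mm [-7.54771933  4.60581881] radius 0.048711640322570644 u [-0.81791339 -0.04503065  0.57357644]
KN corrected [ 0.58106203 -0.05968244  0.14162841]
turn [0.0003 0.0064 0.0009] shift [0.0132 0.0059 0.2665] rows>= 2.7
```

```bash
python3 - <<'E'
from h import *
import pickle
s=pickle.load(open("w5.pkl","rb"))
P=np.array([[240.0, 124.0], [262.0, 125.0], [220.0, 135.0], [281.0, 137.0], [209.0, 153.0], [290.0, 157.0], [209.0, 174.0], [288.0, 177.0], [220.0, 192.0], [277.0, 194.0]])
A=KN-.031*ax; e,d=ray(s,P); X=e+d*((ax@(A-e))/(d@ax))[:,None]
rel=X-A; u=np.cross(sy,ax); q=np.c_[rel@u,rel@sy]
r=np.linalg.lstsq(np.c_[2*q,np.ones(len(q))],(q**2).sum(1),rcond=None)[0]
print("offset (u,sy) mm",r[:2]*1e3,"radius",np.sqrt(r[2]+r[:2]@r[:2]))
c=r[0]*u+r[1]*sy+KN; print("KN corrected",c); plan(c-ax*.015,Rdes(-ax,sy))
E
```

```text
offset (u,sy) mm [-0.80974593 -2.95705428] radius 0.04587585236357592
KN corrected [ 0.5751352  -0.05243441  0.14549315]
turn [0.0003 0.0064 0.0009] shift [ 3.000e-04 -9.300e-03  3.192e-01] rows>= 3.2
```

```bash
python3 -m handwheel '[0,0.006,0,0,-0.009,0.08,1, 0,0.006,0,0,-0.009,0.16,1, 0,0.006,0,0,-0.009,0.24,1, 0,0.006,0,0,-0.009,0.29,1, 0,0.006,0,0,-0.009,0.319,1, 0,0.006,0,0,-0.009,0.319,1]'; python3 -c "
from h import *
show()"; python3 -m handwheel '[0,0,0,0,0,0,-1, 0,0,0,0,0,0,-1, 0,0,0,0,0,0,-1, 0,0,0,0,0,0,-1, 0,0,0,0,0,0,-1, 0,0,0,0,0,0,-1, 0,0,0,0,0,0,-1, 0,0,0,0,0,0,-1]' 50; python3 -c "
from h import *
show()"
```

```text
time_s: 10.3
tool_pos: [0.5645, -0.0525, 0.135]
eef_rot: [2.982, 0.101, -0.938]
ft_force: [-0.0, 0.7, 0.6]
width: 0.0855
gripper_force: 0.0
t 10.3 tcp [ 0.5645 -0.0525  0.135 ] y [ 0.065 -0.998 -0.006] z [-0.571 -0.032 -0.82 ] q [-0.204  0.833  1.163 -0.15   1.736  1.32 ] F [-0.   0.7  0.6] M [ 0.04 -0.32  0.03] w 0.0855 g 0.0
time_s: 11.1
tool_pos: [0.5683, -0.0528, 0.1381]
eef_rot: [2.984, 0.098, -0.924]
ft_force: [0.1, 0.3, -0.3]
width: -0.0002
gripper_force: 0.0
t 11.1 tcp [ 0.5683 -0.0528  0.1381] y [ 0.065 -0.998 -0.003] z [-0.564 -0.034 -0.825] q [-0.203  0.83   1.156 -0.15   1.738  1.322] F [ 0.1  0.3 -0.3] M [ 0.   -0.21  0.01] w -0.0002 g 0.0
```

Closed on nothing, so I look before moving on.

```bash
python3 - <<'E'
from h import *
import pickle
s=snapshot("scene"); w=snapshot("wrist"); pickle.dump((s,w),open("w6.pkl","wb"))
a=cv2.resize(s["frame"][130:250,170:290],(400,400),interpolation=2); b=cv2.resize(w["frame"],(400,300),interpolation=2)
cv2.imwrite("pics/w6.png",np.hstack([a,cv2.copyMakeBorder(b,0,100,0,0,0)])[:,:,::-1])
p=state()["tool_pos"];print((proj(s,p)-[170,130])/.3, (proj(s,KN)-[170,130])/.3)
E
```

```text
[[216.13267895 162.92810134]] [[220.51165454 159.50999535]]
```

View pics/w6.png

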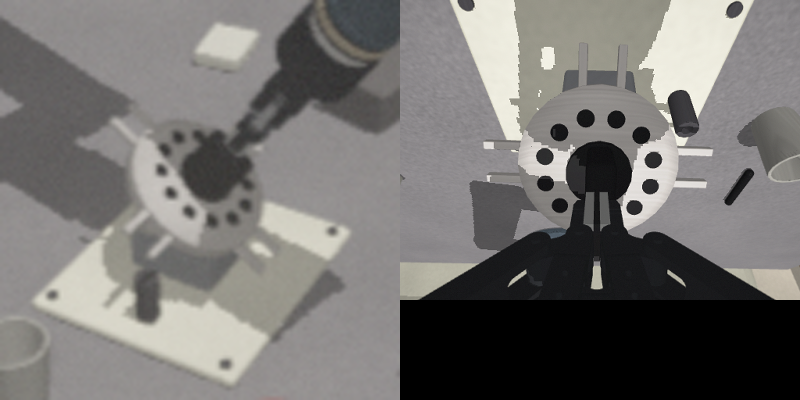

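The fingers closed at about (598,195) in the right view while the hub is centred at about (599,173). In the scene the tip is at about (237,150), against a predicted (216,163). I project the bar corners to see the mismatch.

```bash
python3 - <<'E'
from h import *
import pickle
s,w=pickle.load(open("w6.pkl","rb"))
p=state()["tool_pos"];K2=KN+[0,.002,0];u=np.cross(sy,ax)
f=lambda P:(proj(w,P)*400/512+[400,0]).round(0).tolist()
g=lambda P:((proj(s,P)-[170,130])/.3).round(0).tolist()
for nm,P in(("tcp",[p,p+.02*ax,p+.054*ax]),("bartop",[K2+.019*ax+a*.025*u+b*.01*sy for a in(-1,1) for b in(-1,1)]),("hub",[K2-.025*ax,K2-.025*ax+.027*u,K2-.025*ax-.027*u,K2-.031*ax])): print(nm,f(P),g(P))
I=w["frame"][100:300,180:340]
I=np.clip(255*(I/255.)**.45,0,255).astype(np.uint8)
J=s["frame"][150:220,210:290];J=np.clip(255*(J/255.)**.6,0,255).astype(np.uint8)
cv2.imwrite("pics/w7.png",np.hstack([cv2.resize(I,(400,500),interpolation=2),cv2.copyMakeBorder(cv2.resize(J,(400,350),interpolation=2),0,150,0,0,0)])[:,:,::-1])
E
```

```text
tcp [[598.0, 184.0], [599.0, 197.0], [599.0, 226.0]] [[216.0, 163.0], [227.0, 152.0], [246.0, 132.0]]
bartop [[585.0, 166.0], [617.0, 166.0], [585.0, 235.0], [615.0, 236.0]] [[257.0, 161.0], [247.0, 173.0], [218.0, 123.0], [207.0, 134.0]]
hub [[599.0, 176.0], [599.0, 205.0], [600.0, 144.0], [599.0, 173.0]] [[208.0, 172.0], [187.0, 152.0], [229.0, 192.0], [205.0, 175.0]]
```

View pics/w7.png

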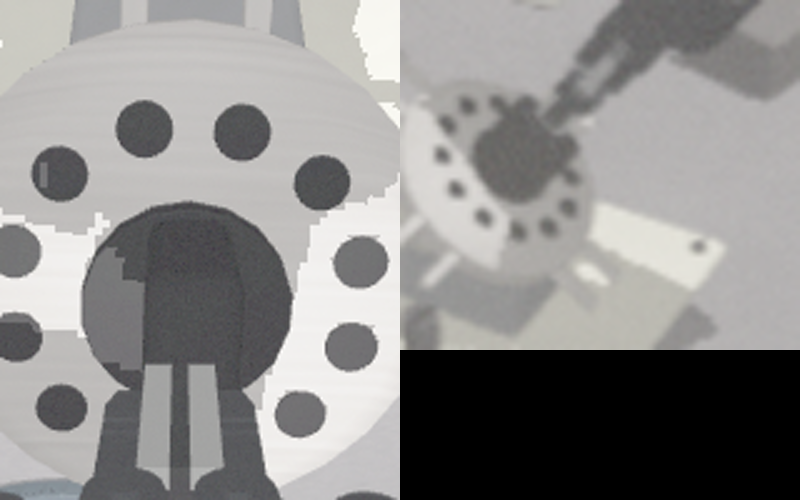

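The closed fingertips sit over the bar's top face instead of beside it (tip at (184,362) in the left crop, (555,120) in the right). I triangulate the actual tip.

```bash
python3 - <<'E'
from h import *
import pickle
s,w=pickle.load(open("w6.pkl","rb"))
X,g=tri(s,[241,174],w,[253.6,244.8]);p=state()["tool_pos"];u=np.cross(sy,ax)
print(X,g,"rel tcp",(X-p)@np.c_[u,sy,ax],"tip rel knob",(X-KN)@np.c_[u,sy,ax],"tcp rel knob",(p-KN)@np.c_[u,sy,ax])
E
```

```text
[ 0.58916209 -0.04992866  0.1586604 ] 0.006246647439047111 rel tcp [-0.00543516 -0.00168209  0.0289739 ] tip rel knob [-0.00484294 -0.00468793  0.01889832] tcp rel knob [ 0.00059222 -0.00300583 -0.01007558]
```

```bash
python3 -m handwheel '[0,0,0,0,0,-0.02,1, 0,0,0,0,0,-0.02,1, 0,0,0,0,0,-0.02,1, 0,0,0,0,0,-0.02,1, 0,0,0,0,0.007,-0.02,1, 0,0,0,0,0.007,-0.02,1, 0,0,0,0,0.007,-0.02,1]'; python3 -c "
from h import *
show()";  python3 -m handwheel '[0,0,0,0,0,0.015,1, 0,0,0,0,0,0.03,1, 0,0,0,0,0,0.045,1, 0,0,0,0,0,0.06,1, 0,0,0,0,0,0.066,1,0,0,0,0,0,0.066,1]'; python3 -c "
from h import *
show(); w=snapshot('wrist'); cv2.imwrite('pics/w8.png',cv2.resize(np.clip(255*(w['frame'][100:340]/255.)**.5,0,255).astype(np.uint8),(800,375))[:,:,::-1]); print((state()['tool_pos']-KN)@np.c_[np.cross(sy,ax),sy,ax])"
```

```text
time_s: 11.9
tool_pos: [0.574, -0.0561, 0.1462]
eef_rot: [2.984, 0.097, -0.925]
ft_force: [-0.3, -0.3, 0.0]
width: 0.0852
gripper_force: 0.0
t 11.9 tcp [ 0.574  -0.0561  0.1462] y [ 0.064 -0.998 -0.003] z [-0.565 -0.034 -0.825] q [-0.206  0.829  1.132 -0.152  1.763  1.316] F [-0.3 -0.3  0. ] M [-0.05 -0.33 -0.03] w 0.0852 g 0.0
time_s: 12.5
tool_pos: [0.5548, -0.057, 0.1185]
eef_rot: [2.983, 0.098, -0.927]
ft_force: [-0.3, 0.4, -0.1]
width: 0.0856
gripper_force: 0.0
t 12.5 tcp [ 0.5548 -0.057   0.1185] y [ 0.064 -0.998 -0.003] z [-0.566 -0.034 -0.824] q [-0.212  0.836  1.206 -0.154  1.683  1.322] F [-0.3  0.4 -0.1] M [ 0.01 -0.26 -0.01] w 0.0856 g 0.0
[ 0.00036331  0.00061273 -0.03327409]
```

View pics/w8.png

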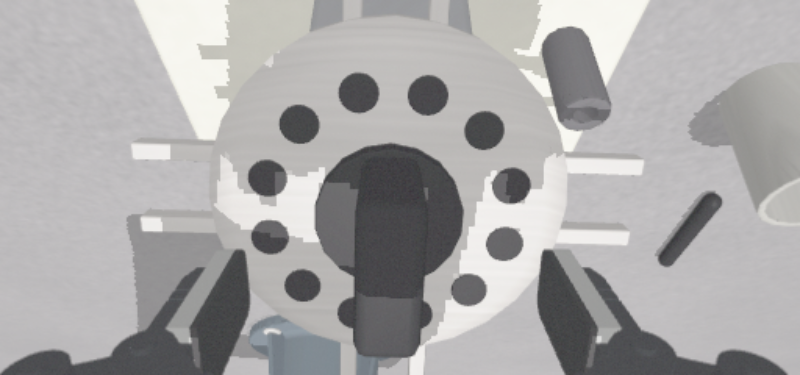

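Bar centre x≈390 lies midway between the pads (248 and 538). Closing.

```bash
python3 -m handwheel '[0,0,0,0,0,0,-1, 0,0,0,0,0,0,-1, 0,0,0,0,0,0,-1, 0,0,0,0,0,0,-1, 0,0,0,0,0,0,-1, 0,0,0,0,0,0,-1, 0,0,0,0,0,0,-1, 0,0,0,0,0,0,-1]' 70; python3 -c "
from h import *
show();print((state()['tool_pos']-KN)@np.c_[np.cross(sy,ax),sy,ax])"
```

```text
time_s: 13.35
tool_pos: [0.5557, -0.0555, 0.1196]
eef_rot: [2.987, 0.099, -0.924]
ft_force: [1.7, 5.5, 3.3]
width: 0.0184
gripper_force: 71.9
t 13.35 tcp [ 0.5557 -0.0555  0.1196] y [ 0.064 -0.998 -0.006] z [-0.564 -0.032 -0.825] q [-0.211  0.835  1.205 -0.151  1.684  1.321] F [1.7 5.5 3.3] M [ 1.08 -0.05 -0.49] w 0.0184 g 71.9
[ 0.00035559 -0.00092041 -0.03248001]
```

Gripped at 18 mm. I turn the rotor in small steps both ways and read the moment about the axis.

```bash
cat >> h.py <<'E'
def tq():
    st=state();C=R.from_rotvec(st["eef_rot"]).as_matrix()
    X0=Rdes(-ax,sy); a=-R.from_matrix(X0.T@C).as_rotvec()
    print("t",round(st["time_s"],2),"ang",round(a[2],3),"tilt",a[:2].round(3),"Max",round(st["torque"]@ax,3),"Mtool",(C.T@st["torque"]).round(3),"Ftool",(C.T@st["ft_force"]).round(1),"tau6",round(st["tau"][5],3),"q6",round(st["qpos"][5],3),"w",round(st["width"],4),"p",((st["tool_pos"]-KN)@np.c_[np.cross(sy,ax),sy,ax]*1e3).round(1))
E
T="python3 -c 'from h import *;tq()'"
eval $T
python3 -m handwheel '[0,0,-0.03,0,0,0,-1, 0,0,-0.06,0,0,0,-1, 0,0,-0.09,0,0,0,-1]' >/dev/null; eval $T
python3 -m handwheel '[0,0,-0.03,0,0,0,-1, 0,0,-0.06,0,0,0,-1, 0,0,-0.09,0,0,0,-1]' >/dev/null; eval $T
python3 -m handwheel '[0,0,-0.03,0,0,0,-1, 0,0,-0.06,0,0,0,-1, 0,0,-0.09,0,0,0,-1]' >/dev/null; eval $T
python3 -m handwheel '[0,0,-0.03,0,0,0,-1, 0,0,-0.06,0,0,0,-1, 0,0,-0.09,0,0,0,-1]' >/dev/null; eval $T
python3 -m handwheel '[0,0,0,0,0,0,-1, 0,0,0,0,0,0,-1, 0,0,0,0,0,0,-1]' >/dev/null; eval $T
python3 -m handwheel '[0,0,0.03,0,0,0,-1, 0,0,0.06,0,0,0,-1, 0,0,0.09,0,0,0,-1]' >/dev/null; eval $T
python3 -m handwheel '[0,0,0.03,0,0,0,-1, 0,0,0.06,0,0,0,-1, 0,0,0.09,0,0,0,-1]' >/dev/null; eval $T
```

```text
t 13.35 ang 0.011 tilt [ 0.001 -0.011] Max 0.215 Mtool [ 1.159  0.121 -0.203] Ftool [-0.1 -5.3 -3.8] tau6 0.261 q6 1.321 w 0.0184 p [  0.4  -0.9 -32.5]
t 13.65 ang 0.153 tilt [ 0.001 -0.011] Max -0.07 Mtool [1.148 0.298 0.082] Ftool [-0.2 -5.1 -3.3] tau6 0.25 q6 1.179 w 0.0183 p [  0.4  -0.8 -32.5]
t 13.95 ang 0.294 tilt [ 0.002 -0.011] Max -0.042 Mtool [1.187 0.44  0.055] Ftool [ 1.1 -4.7 -4.6] tau6 0.235 q6 1.038 w 0.0183 p [  0.3  -0.7 -32.5]
t 14.25 ang 0.436 tilt [ 0.003 -0.01 ] Max -0.088 Mtool [1.077 0.599 0.101] Ftool [ 1.8 -4.7 -3.9] tau6 0.218 q6 0.897 w 0.0185 p [  0.3  -0.6 -32.5]
t 14.55 ang 0.577 tilt [ 0.004 -0.01 ] Max -0.113 Mtool [0.975 0.743 0.126] Ftool [ 2.6 -3.5 -2.9] tau6 0.199 q6 0.755 w 0.0186 p [  0.2  -0.5 -32.5]
t 14.85 ang 0.575 tilt [ 0.004 -0.01 ] Max 0.309 Mtool [ 1.061  0.77  -0.295] Ftool [ 2.4 -4.7 -4.5] tau6 0.29 q6 0.757 w 0.0184 p [  0.2  -0.5 -32.5]
t 15.15 ang 0.432 tilt [ 0.003 -0.01 ] Max 0.327 Mtool [ 1.119  0.637 -0.314] Ftool [ 1.5 -3.3 -4. ] tau6 0.006 q6 0.9 w 0.0183 p [  0.3  -0.6 -32.5]
t 15.45 ang 0.291 tilt [ 0.003 -0.01 ] Max 0.352 Mtool [ 1.219  0.429 -0.338] Ftool [ 1.  -4.1 -4.5] tau6 0.024 q6 1.041 w 0.0186 p [  0.3  -0.7 -32.5]
```

Drag is ±0.2 N m, as stated. The mean moment (+0.155 at 0.29 rad, falling) pulls anticlockwise, with zero expected near 1.1 rad. I continue past it and fit.

```bash
T="python3 -c 'from h import *;tq()'"
python3 -m handwheel '[0,0,-0.05,0,0,0,-1, 0,0,-0.1,0,0,0,-1, 0,0,-0.15,0,0,0,-1, 0,0,-0.18,0,0,0,-1, 0,0,-0.21,0,0,0,-1]' >/dev/null; eval $T
for i in 1 2 3 4 5 6 7 8 9 10; do python3 -m handwheel '[0,0,-0.03,0,0,0,-1, 0,0,-0.06,0,0,0,-1, 0,0,-0.09,0,0,0,-1]' >/dev/null; eval $T; done
for i in 1 2 3 4 5 6 7 ; do python3 -m handwheel '[0,0,0.03,0,0,0,-1, 0,0,0.06,0,0,0,-1, 0,0,0.09,0,0,0,-1]' >/dev/null; eval $T; done
```

```text
t 15.95 ang 0.623 tilt [ 0.004 -0.01 ] Max -0.092 Mtool [1.049 0.803 0.107] Ftool [ 2.7 -3.7 -3.9] tau6 0.189 q6 0.709 w 0.0184 p [  0.2  -0.5 -32.5]
t 16.25 ang 0.764 tilt [ 0.005 -0.01 ] Max -0.109 Mtool [0.899 0.934 0.123] Ftool [ 3.  -2.5 -3.9] tau6 0.171 q6 0.568 w 0.0184 p [  0.1  -0.4 -32.5]
t 16.55 ang 0.905 tilt [ 0.006 -0.01 ] Max -0.082 Mtool [0.752 1.051 0.096] Ftool [ 4.2 -1.4 -4.1] tau6 0.148 q6 0.426 w 0.0183 p [  0.   -0.3 -32.5]
t 16.85 ang 1.047 tilt [ 0.007 -0.01 ] Max -0.142 Mtool [0.45  1.122 0.156] Ftool [ 3.2 -1.2 -4.2] tau6 0.124 q6 0.285 w 0.0183 p [ -0.1  -0.2 -32.5]
t 17.15 ang 1.188 tilt [ 0.008 -0.009] Max -0.235 Mtool [0.318 1.229 0.25 ] Ftool [ 3.9 -0.3 -4.2] tau6 0.1 q6 0.144 w 0.0184 p [ -0.2  -0.2 -32.5]
t 17.45 ang 1.329 tilt [ 0.009 -0.009] Max -0.253 Mtool [0.103 1.209 0.268] Ftool [ 4.1  1.  -4.8] tau6 0.075 q6 0.003 w 0.0188 p [ -0.3  -0.1 -32.5]
t 17.75 ang 1.47 tilt [ 0.01  -0.009] Max -0.253 Mtool [-0.162  1.214  0.268] Ftool [ 4.4  0.7 -3.3] tau6 0.051 q6 -0.139 w 0.0184 p [ -0.4  -0.1 -32.5]
t 18.05 ang 1.612 tilt [ 0.011 -0.009] Max -0.273
[... 940 characters left out ...]
.813 -0.207] Ftool [ 4.6  2.2 -3.3] tau6 -0.179 q6 -0.277 w 0.0188 p [ -0.5   0.1 -32.5]
t 20.15 ang 1.468 tilt [ 0.011 -0.008] Max 0.14 Mtool [ 0.043  0.877 -0.129] Ftool [ 4.4  2.  -4.1] tau6 -0.155 q6 -0.136 w 0.0185 p [ -0.4   0.1 -32.5]
t 20.45 ang 1.327 tilt [ 0.01  -0.008] Max 0.214 Mtool [ 0.232  0.825 -0.204] Ftool [ 4.6  1.5 -4.8] tau6 -0.131 q6 0.005 w 0.0187 p [ -0.3   0.1 -32.5]
t 20.75 ang 1.185 tilt [ 0.009 -0.008] Max 0.236 Mtool [ 0.378  0.81  -0.226] Ftool [ 3.8 -0.2 -4.3] tau6 -0.107 q6 0.146 w 0.0185 p [ -0.1  -0.  -32.5]
t 21.05 ang 1.044 tilt [ 0.008 -0.009] Max 0.241 Mtool [ 0.584  0.746 -0.231] Ftool [ 3.7 -0.4 -3.9] tau6 -0.082 q6 0.288 w 0.0186 p [  0.   -0.  -32.5]
```

```bash
python3 - <<'E'
import numpy as np
from scipy.optimize import least_squares
up=np.array([[.153,-.07,.25],[.294,-.042,.235],[.436,-.088,.218],[.577,-.113,.199],[.764,-.109,.171],[.905,-.082,.148],[1.047,-.142,.124],[1.188,-.235,.1],[1.329,-.253,.075],[1.47,-.253,.051],[1.612,-.273,.028],[1.753,-.275,.006],[1.894,-.268,-.014],[2.036,-.311,-.029]])
dn=np.array([[.432,.327,.006],[.291,.352,.024],[1.892,.083,-.221],[1.751,.126,-.201],[1.609,.218,-.179],[1.468,.14,-.155],[1.327,.214,-.131],[1.185,.236,-.107],[1.044,.241,-.082]])
for c in(1,2):
  for off in(0,1):
    f=lambda p:np.r_[p[0]*np.sin(p[1]-up[:,0])-p[2]*(1 if c==1 else -1)+off*p[3]-up[:,c],p[0]*np.sin(p[1]-dn[:,0])+p[2]*(1 if c==1 else -1)+off*p[3]-dn[:,c]]
    r=least_squares(f,[.16,1.1,.2,0]);print(c,off,r.x.round(3),"rms",np.sqrt((r.fun**2).mean()).round(4))
E
```

```text
1 0 [0.168 1.297 0.206 0.   ] rms 0.0278
1 1 [0.167 1.258 0.207 0.006] rms 0.0278
2 0 [0.172 1.158 0.104 0.   ] rms 0.0016
2 1 [ 0.173  1.202  0.104 -0.007] rms 0.0013
```

Both signals agree that lowest is at about 1.2 rad (A≈0.17, drag≈0.206). I move there, hold, and check the pin and the scene before handing in.

```bash
python3 -m handwheel '[0,0,-0.04,0,0,0,-1, 0,0,-0.08,0,0,0,-1, 0,0,-0.105,0,0,0,-1, 0,0,-0.105,0,0,0,-1, 0,0,-0.105,0,0,0,-1, 0,0,-0.105,0,0,0,-1, 0,0,-0.105,0,0,0,-1]'; python3 - <<'E'
from h import *
import pickle
tq(); show(); s=snapshot("scene"); o=pickle.load(open("s0.pkl","rb"))["scene"]
cv2.imwrite("pics/w9.png",cv2.resize(s["frame"][110:310,100:367],(800,600),interpolation=2)[:,:,::-1])
E
```

```text
time_s: 21.75
tool_pos: [0.5561, -0.0565, 0.1193]
eef_rot: [-2.2, -1.615, 0.709]
ft_force: [3.7, 4.5, 3.0]
width: 0.0186
gripper_force: 72.2
t 21.75 ang 1.211 tilt [ 0.009 -0.008] Max 0.185 Mtool [ 0.359  0.819 -0.175] Ftool [ 4.5 -0.1 -4.7] tau6 0.133 q6 0.121 w 0.0186 p [ -0.1   0.  -32.5]
t 21.75 tcp [ 0.5561 -0.0565  0.1193] y [ 0.791 -0.309 -0.527] z [-0.563 -0.034 -0.826] q [-0.211  0.835  1.204 -0.153  1.683  0.121] F [3.7 4.5 3. ] M [ 0.83  0.09 -0.36] w 0.0186 g 72.2
```

View pics/w9.png

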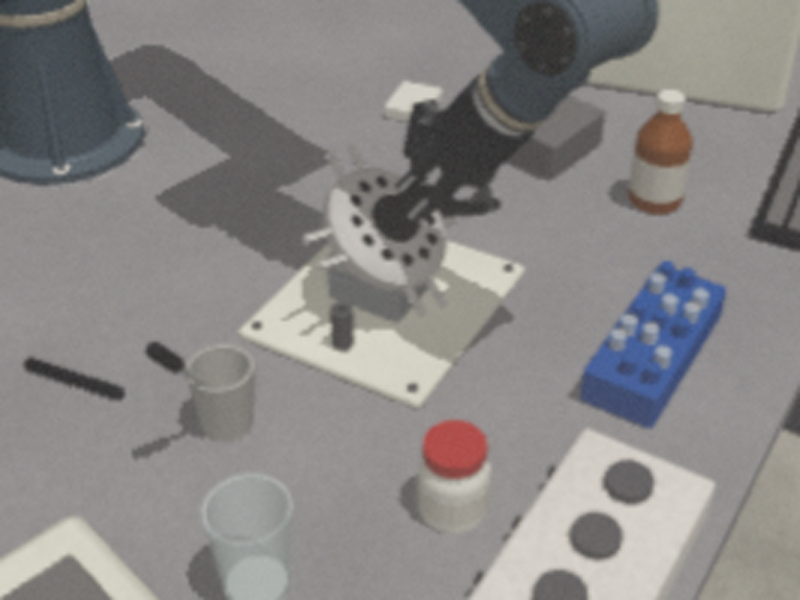

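The rotor has turned with the bar still gripped at about (400,210), the pin is leaning in the cup at (165,357), and the lab ware is undisturbed. Handing in.

```bash
python3 -c "
from station import sign_off
print(sign_off())"
```

```text
the job is handed in; nothing more can be done
None
```

I handed the job in at about 22 s of robot time: the pin stands in the cup, leaning on the rim, and the gripper is holding the knob with the rotor at about 1.2 rad, where the measured torque puts the heavy side lowest; no verdict was returned.

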